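Clamp a junction box onto a solar panel in the bonding jig

TASK

Take the long junction box (the one with two sockets) out of the foam tray, lay it on its back on the open bench and let go, then pick it up by its long sides and set it on the back of the small solar panel in the jig: flat, square, its sockets toward the clamp and its plain long side home against both locator stops. With the box let go in its place, swing the clamp's lever over until it snaps closed and the pad holds the box down, then let go. Leave the smaller junction box in the tray and the jar, screwdriver and tape roll where they are.

Things in the scene. Friction and masses are not known exactly. Their poses are not given: they have to be found in the camera images.
- jbox: Long junction box: black, 100 x 56 x 24 mm, 0.11-0.22 kg. Origin: centre of its flat back; x along 100 mm, y across 56 mm toward its sockets, z from back out through the lid. Starts on edge in a tray slot that hides its lower 22 mm, sockets up, back toward tray +y; top edge 74 mm, socket tips 92 mm above bench. Pinched across its 24 mm and leaned toward tray +y it tips onto its back.
- jbox_sockets (a point): Point midway between the tips of the long box's two sockets: 46 mm along its y from its origin, 12 mm above its back; same axes. The sockets stick 18 mm out of the +y long side, 14 mm thick, at x = -36 and +36 mm; between them that side is plain, and the opposite (-y) long side is plain all over.
- tray: White foam tray, 140 (x) x 145 (y) x 40 mm high, fixed. Origin: centre of its underside. Two slots along x, 106 mm long, 27 mm wide, 22 mm deep (floor 18 mm above the bench), centred at y = -35 and +35 mm; either box may stand in either slot, lid toward tray -y.
- small_box: Smaller junction box, stays in the tray: black, 70 x 44 x 24 mm, one socket in the middle of its top side. Origin: centre of its back, axes as the long box. Stands on edge in the other slot; top edge 62 mm, socket tip 80 mm above the bench.
- jig: Jig, fixed: aluminium plate 12 mm thick, x -125 to 125, y -250 to 120 mm. Origin on the bench, axes as seat. On it, face down, a solar panel 200 (x) x 170 (y) x 17 mm; its 10 mm wide frame rises 11 mm above the white back sheet, inner edges at x = -90, 90 and y = -200, -50 mm. The toggle clamp stands on the +y part, locator brackets on the -y edge.
- seat (a point): Where the long box's origin belongs, on the panel's back sheet: 18 mm above the bench, 120 mm from the jig's origin along -y. x along the box's length, y toward the clamp and the way its sockets point, z up; box axes agree with these when home. The open clamp leaves the space above free; its upright arm is 125 mm off toward +y.
- stops (a point): Midpoint between the two locator stops, 28 mm from the seat along -y; axes as the seat. Each stop face, square to y, spans 33 to 57 mm from here along +x or -x and touches the box's plain long side when home. Cheeks beside the box's ends at x = -52.5 and 52.5 mm (2.5 mm play each) reach 23 mm from the stops toward +y. Tops 18 mm above the back sheet.
- lever_pivot (a point): Centre of the clamp lever's pivot pin, fixed, 87 mm above the bench, 200 mm from the seat along +y. Axes as the seat's; the lever turns about x, in the y-z plane, down toward +y.
- lever_tip (a point): Middle of the free end of the lever, 125 mm from the pivot. Its black sleeve, 20 mm wide (x) and 18 mm thick, covers 45 to 125 mm from the pivot. Between the open lever's upper half and the upright clamp arm, on the seat side, about 65 mm are free for fingers; both reach some 200 mm above the bench.
- clamp_lever (a joint): Lever turn q, rad: starts at 0, open; 1.12 is closed at its stop. It points 1.12 - q above level toward seat +y: open up at 64 deg, closed level. It stays where left (friction 0.2 N m) up to 0.88; then the pad's spring resists, some 6 to 10 N at 100 mm from the pivot, to dead centre at 1.05; past that it snaps to 1.12 and stays. Let go before it may spring back.
- pad (a point): Centre of the clamp pad's face, a rubber disc 28 mm across on the arm's end. With the lever open it is about 195 mm above the bench, 115 mm from the seat along +y; closed, it presses on the middle of the box's lid, 42 mm above the bench, over the seat.
- spindle (a joint): How far the clamp's rubber pad (28 mm across) is pushed back on its spring, m: 0 free, about 0.003 with the clamp closed on the long box.
- jar: Glass jar with a metal lid, 64 mm across, 85 mm high; leave it. Origin: centre of its underside.
- driver: Screwdriver, 190 mm long, lying on the bench; leave it. Its x runs along it.
- tape_roll: Roll of paper tape, 96 mm across, 24 mm high, lying flat; leave it. Origin: centre of its underside.
There are look-alikes about, which are no part of the job. What is shaped like the jbox but pink, red or yellow is not meant.

How it is judged:
By the outcome, as a careful person would: the job done as asked, in the order asked, and still so for the second after the job is handed in, with the robot touching nothing.
It also fails if it takes over 72 s, if anything falls off the work surface, if the arm or the gripper's body presses on something with over 40 N, if the wrist force passes 120 N, or if a joint passes its speed limit or range.

ROBOT

A 6-joint arm with a two-finger parallel gripper is mounted at the origin on the work surface. World frame = base frame: x ahead of the robot, y to its left, z up, the work surface at z = 0. Lengths are in m, angles in degrees, forces in N, time in s.
With the tool pointing down it reaches from about 0.35 to 0.875 m from the base axis. Payload 4.2 kg.
Tool frame: the origin (TCP) lies on the centre line of the jaws, within the pads' length; the fingertips stand 25 mm ahead of it and the grasp point (between the pads) lies 6 mm ahead of it; z points along the fingers, y is the line along which they close (so a half turn about z gives the same grasp; the last joint's range is limited). The gripper opens to 87 mm and grips with 3 to 60 N. Pads are 19 mm wide; open, the fingers measure 117 mm over their backs; the gripper's body (75 mm by 190 mm) begins 51 mm behind the grasp point.
Start: joints at [90.103, 22.042, 0.453, 0, -68.411, -14.817], TCP at [0.159, 0.604, 0.224] pointing down, gripper open.
Joint ranges: [-179.83, 179.83], [-69.29, 118.12], [-61.27, 80.66], [-181.25, 117.63], [-171.15, -9.14], [-177.46, 177.46]. Speed limits (degrees/s): [159.86, 159.86, 180, 180, 180, 180].

INTERFACE

Orientations are given as a 3x3 rotation matrix whose columns are the frame's x, y, z axes.
In Python, from station import r gives the robot as it stands.
- The arm moves only by the tool move_arm, never from a script. Its argument "series" is a list of rows, each an object with "grip": the opening, from 0 (shut) to 1 (fully open); "xyz": the shift along the tool's x, y, z in mm, a list of three; "angular": the turn, a rotation vector about the tool's x, y, z in rad, a list of three. A call has 1 to 10 rows; each row is the pose to reach, as a shift and turn from the pose commanded when the call began, along the tool's axes at that moment; what a row does not reach only later rows make up. A row lasts 1/10 s, in which the tool goes at most 50 mm and 8.59 degrees, less where a joint would pass 70% of its speed; a pose out of reach is approached as far as the arm can. A call with a gripper value outside its range is refused whole. The fingers move at their own pace and stop on an object; the grip force is fixed at half the most. Time passes only in rows, so rows that repeat a pose let the fingers close. It gives the time, the measured TCP pose, the force, the opening and the grip force at its end, in the units of the state.
- r.sense(): the state, without advancing time (a new reading comes with each control period).
- r.capture(name): name is "scene" or "top"; returns a dict with "img" (420x560x3 uint8, red, green, blue), "camera_matrix" (3x3 intrinsics, pixels), "rvec" (rotation vector, rad) and "tvec" (3), from world to camera coordinates, as OpenCV has them. Camera axes: x right, y down, z forward; pixel columns grow to the right and rows downward; lengths in m; the calibration is good to about 2 mm. A picture is of the moment at which its call begins. There is no depth.
- r.finish_job(): hands the job in; it is judged then, once.
The state is a dict: "time_s": time; "joints": joint angles; "joint_velocities": joint speeds; "effort": joint torques, N m; "tcp_pos": TCP position; "ee_rot": TCP orientation; "wrist_force": force on the tool from outside, world axes, zero at the start; "moment": the same for the moment, N m; "gripper_width": opening from 0.0 (shut) to 1.0 (fully open); "gripper_force": force on a finger pad.
Only numpy, scipy, OpenCV 4.12 (cv2) and the standard library are available. Lean on these libraries where they do the work, as an engineer would, in place of code of your own. Each camera call takes 0.05 s, during which the arm holds its last target. There are 200 camera calls.

## Working session

There is one attempt and no reset: what is moved stays moved. The work goes in short steps, Python scripts to look and compute and a tool call to move; the robot and the scene stay as the last step left them, time stands still between calls to the robot, and variables do not carry over. Pictures are saved under pics/ and viewed, at most 10 in all, crops included, and the job is handed in when it is done.

Besides the shell and the picture viewer there is one more tool, called by a JSON object that holds its "fn" and its "kwargs", one argument or row to a line. move_arm: Moves the arm, as the interface text tells. Its arguments: {"type":"object","properties":{"series":{"type":"array"}},"required":["series"]}

```bash
mkdir -p pics
cat > h.py <<'E'
import numpy as np, cv2, json, os
from station import r
def snap(n,f):
    c=r.capture(n); cv2.imwrite(f'pics/{f}.png',c['img'][:,:,::-1])
    np.savez(f'pics/{f}.npz',K=c['camera_matrix'],rv=c['rvec'],t=c['tvec'],img=c['img']); return c
def load(f): return np.load(f'pics/{f}.npz')
def ray(d,u,v,z):
    R=cv2.Rodrigues(d['rv'])[0]; t=d['t'].reshape(3)
    o=-R.T@t; w=R.T@np.linalg.inv(d['K'])@[u,v,1]
    return o+w*(z-o[2])/w[2]
def proj(d,P): return cv2.projectPoints(np.float64(P).reshape(-1,3),d['rv'],d['t'],d['K'],None)[0].reshape(-1,2)
def crop(f,x0,y0,x1,y1,s,o):
    im=load(f)['img'][y0:y1,x0:x1,::-1]; cv2.imwrite(f'pics/{o}.png',cv2.resize(im,None,fx=s,fy=s,interpolation=cv2.INTER_CUBIC))
E
python3 - <<'E'
from h import *
a=snap('scene','s0');b=snap('top','t0')
cv2.imwrite('pics/both.png',cv2.resize(np.vstack([a['img'],b['img']])[:,:,::-1],(400,600)))
for n in('s0','t0'):
    d=load(n);R=cv2.Rodrigues(d['rv'])[0];print(-R.T@d['t'].reshape(3),R[2])
s=r.sense();print(s)
E
```

```text
[ 1.12467711 -0.55680147  0.96596469] [-0.51702977  0.46476934 -0.71879738]
[ 0.38584659 -0.04428259  1.34439065] [ 0.12354094  0.01393572 -0.99224162]
{'time_s': 0.1, 'joints': array([ 9.01059183e+01,  2.20844939e+01,  3.85785577e-01, -2.51338737e-02,
       -6.84136743e+01, -1.48168224e+01]), 'joint_velocities': array([ 0.05136596, -0.04403301,  0.21723523,  0.162186  ,  0.00395079,
        0.10212577]), 'effort': array([ 3.35867335e-04, -3.91684556e+01,  1.87936360e+01,  4.23195764e+00,
        1.34766064e-02, -7.17408375e-05]), 'tcp_pos': array([0.15855939, 0.60396934, 0.22317665]), 'ee_rot': array([[ 9.67178366e-01, -2.54098099e-01, -4.04275891e-04],
       [-2.54098398e-01, -9.67176382e-01, -1.96216235e-03],
       [ 1.07575631e-04,  2.00048684e-03, -9.99997993e-01]]), 'wrist_force': array([ 0.99789563, -0.17060005,  0.26254772]), 'moment': array([0.0005226 , 0.02219834, 0.03459849]), 'gripper_force': 0.0, 'gripper_width': 1.0012875199218298}
```

View pics/t0.png

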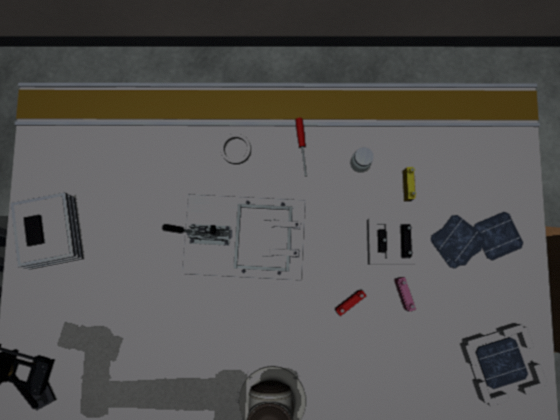

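View pics/s0.png

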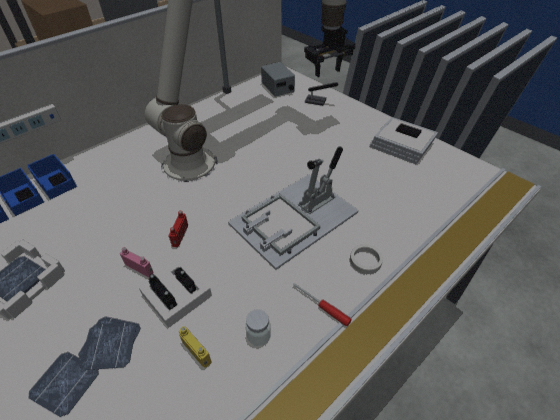

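The top view shows the tray at (392,241), holding a longer black box at (406,241) and a shorter one at (382,241). The jig is at (245,237), with its clamp lever tip at (168,229). The pink (405,294), red (351,302) and yellow (409,184) boxes are look-alikes. The jbox is most likely the black one at (406,241), because it is the longer of the two. I'll confirm that in a crop.

Run:
```python
from h import *
a=load('t0')['img'][205:280,355:430,::-1];b=load('s0')['img'][250:330,130:220,::-1]
A=cv2.resize(a,(600,600),interpolation=cv2.INTER_CUBIC)
cv2.imwrite('pics/c1.png',A)
crop('t0',155,180,315,290,5,'c2')
```

```text
(no output)
```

View pics/c1.png

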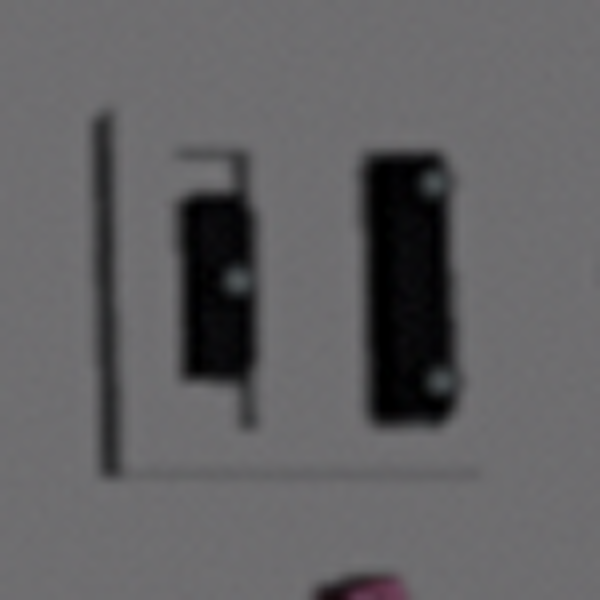

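View pics/c2.png

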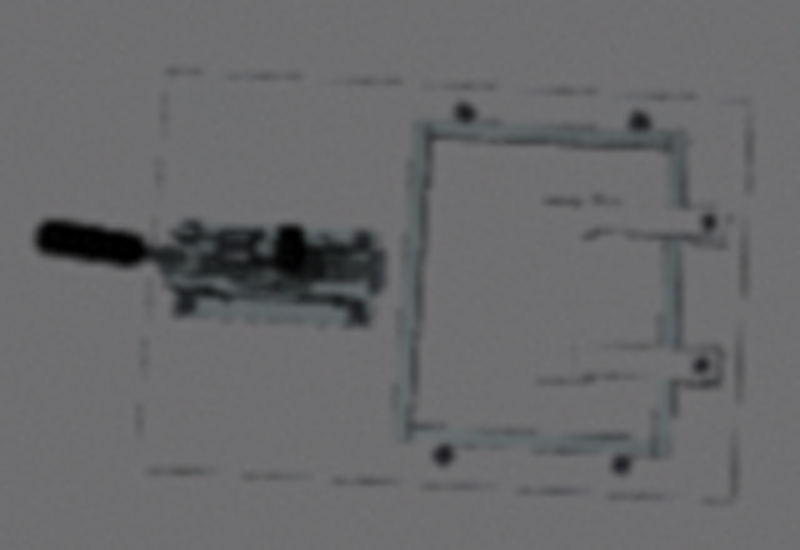

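```bash
cat >> h.py <<'E'
from scipy.optimize import minimize
def pose(p,P): 
    c,s=np.cos(p[2]),np.sin(p[2]); P=np.asarray(P,float); return np.c_[p[0]+c*P[:,0]-s*P[:,1],p[1]+s*P[:,0]+c*P[:,1],P[:,2]]
def rect(x0,x1,y0,y1,z,n=60):
    t=np.linspace(0,1,n)[:,None]; c=np.array([[x0,y0,z],[x1,y0,z],[x1,y1,z],[x0,y1,z],[x0,y0,z]])/1e3
    return np.vstack([c[i]+t*(c[i+1]-c[i]) for i in range(4)])
def emap(d,s):
    g=cv2.cvtColor(d['img'],cv2.COLOR_RGB2GRAY).astype(np.float32)
    m=np.hypot(cv2.Sobel(g,5,1,0),cv2.Sobel(g,5,0,1)); return cv2.GaussianBlur(np.minimum(m,60),(0,0),s)
def fit(p0,model,views):
    p=np.array(p0,float)
    for s in (3,1.5,.8):
        E=[(d,emap(d,s)) for d in views]
        def c(q):
            return -sum(cv2.remap(e,proj(d,pose(q*[1,1,5],model)).astype(np.float32)[None],None,1).mean() for d,e in E)
        q=p/[1,1,5]; b=minimize(c,q,method='Nelder-Mead',options=dict(initial_simplex=q+np.vstack([[0,0,0],np.eye(3)*[.008,.008,.01]]),xatol=1e-5,fatol=1e-4))
        p=b.x*[1,1,5]
    return p,b.fun
JIG=np.vstack([rect(-125,125,-250,120,12),rect(-100,100,-210,-40,29),rect(-90,90,-200,-50,29)])
TRAY=rect(-70,70,-72.5,72.5,40)
E
python3 - <<'E'
from h import *
S,T=load('s0'),load('t0')
c=np.array([ray(T,*p,.012) for p in [(188.6,194),(304.6,200),(302,280),(184,274)]])
print(c.round(3)); yaw=np.arctan2(*(c[0]-c[1])[[0,1]])
y=(c[0]-c[1]+c[3]-c[2]);y/=np.linalg.norm(y);yaw=np.arctan2(-y[0],y[1])
o=c.mean(0)+.065*y;p0=[o[0],o[1],yaw];print('jig0',p0)
for v in([S],[T],[S,T]): print('jig',*fit(p0,JIG,v))
j=fit(p0,JIG,[S,T])[0]
so=[ray(T,409.1,227.9,.092),ray(T,410.1,252.6,.092)];print('sockets',so,np.linalg.norm(so[0]-so[1]))
t0=[*(ray(T,392,241,.04)[:2]),0.0]
for v in([S],[T],[S,T]): print('tray',*fit(t0,TRAY,v))
t=fit(t0,TRAY,[S,T])[0]
print('levertip',ray(T,163,227.4,.2))
def ov(d,x0,y0,x1,y1,s,items):
    im=cv2.resize(d['img'][y0:y1,x0:x1,::-1],None,fx=s,fy=s,interpolation=cv2.INTER_CUBIC);im=np.clip(im*1.6,0,255).astype(np.uint8)
    for p,m,col in items:
        for u,v in proj(d,pose(p,m)): cv2.circle(im,(int((u+.5-x0)*s),int((v+.5-y0)*s)),0,col,-1)
    return im
A=ov(S,138,255,213,321,5.333,[(t,TRAY,(0,255,0))])
B=ov(S,225,165,365,265,2.857,[(j,JIG,(0,0,255))])
C=ov(T,180,185,310,290,3.07,[(j,JIG,(0,0,255))]);D=ov(T,360,210,425,275,4,[(t,TRAY,(0,255,0))])
W=np.zeros((600,800,3),np.uint8)
for i,X in enumerate((A,B,C,D)):
    X=cv2.resize(X,None,fx=min(400/X.shape[1],300/X.shape[0]),fy=min(400/X.shape[1],300/X.shape[0])) ;h,w=X.shape[:2];W[300*(i//2):300*(i//2)+h,400*(i%2):400*(i%2)+w]=X
cv2.imwrite('pics/ov.png',W)
E
```

```text
[[ 0.624  0.271  0.012]
 [ 0.607 -0.097  0.012]
 [ 0.357 -0.089  0.012]
 [ 0.373  0.276  0.012]]
jig0 [np.float64(0.4934161469927534), np.float64(0.15534043410152254), np.float64(-0.04566334574016759)]
jig [ 0.49656306  0.15597677 -0.0422941 ] -55.06147384643555
jig [ 0.49566416  0.15545923 -0.0490809 ] -40.52605438232422
jig [ 0.49586528  0.15558695 -0.0465813 ] -95.42335510253906
sockets [array([ 0.51218543, -0.3992007 ,  0.092     ]), array([ 0.44006464, -0.39993725,  0.092     ])] 0.07212455414375997
tray [ 0.50351665 -0.3715219   0.01290159] -40.8951416015625
tray [ 0.44038999 -0.35358742  0.04903491] -28.543188095092773
tray [ 0.48006529 -0.36379195  0.01414705] -58.51264572143555
levertip [0.49911961 0.29225709 0.2       ]
```

View pics/ov.png

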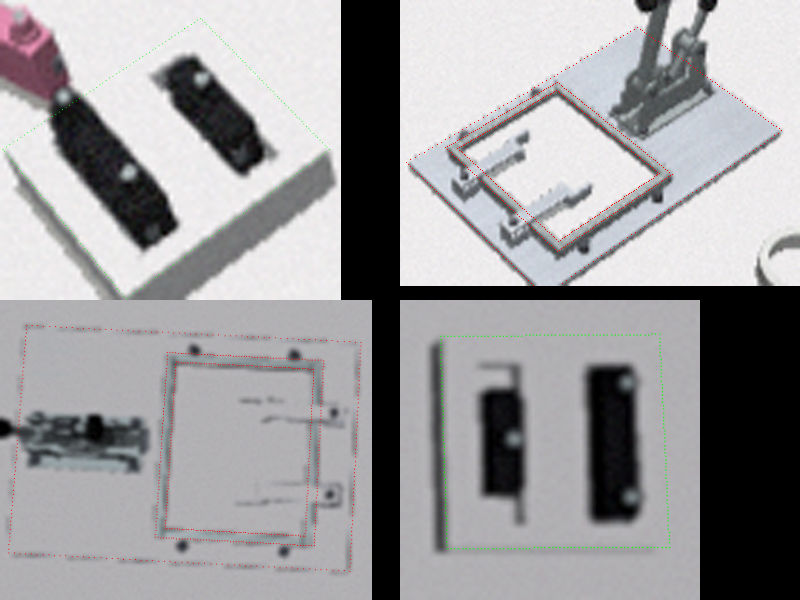

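```bash
cat >> h.py <<'E'
def boxfit(p0,views,hull,thr,win):
    M=[]
    for d in views:
        g=d['img'].max(2); u,v=proj(d,[[p0[0],p0[1],.05]])[0].astype(int); m=np.zeros(g.shape,np.uint8)
        sl=np.s_[v-win:v+win,u-win:u+win]; m[sl]=(g[sl]<thr); M.append(cv2.resize(m.astype(np.float32),None,fx=8,fy=8,interpolation=1)>.5)
    def c(q):
        f=0
        for d,m in zip(views,M):
            P=(proj(d,pose(q*[1,1,5],hull))+.5)*8-.5; a=np.zeros(m.shape,np.uint8)
            cv2.fillConvexPoly(a,cv2.convexHull(P.astype(np.float32)).round().astype(np.int32),1); a=a>0
            f-=(a&m).sum()/(a|m).sum()
        return f
    q=np.array(p0)/[1,1,5]; b=minimize(c,q,method='Nelder-Mead',options=dict(initial_simplex=q+np.vstack([[-.003,-.003,-.003],np.eye(3)*[.005,.005,.006]]),xatol=1e-5,fatol=1e-5))
    return b.x*[1,1,5],b.fun
def blk(x0,x1,y0,y1,z0,z1): return np.array([[x,y,z] for x in(x0,x1) for y in(y0,y1) for z in(z0,z1)])/1e3
E
python3 - <<'E'
from h import *
S,T=load('s0'),load('t0')
H=blk(-50,50,-12,12,40,74)
g=T['img'].max(2);print(g[225:257:4,398:414])
for thr in (50,70):
  for v in([S],[T],[S,T]): print(thr,*boxfit([.476,-.4,.01],v,H,thr,20 if v[0] is T else 24))
def G(x0,y0,x1,y1,w,h):
    im=S['img'][y0:y1,x0:x1,::-1]/255.; return cv2.resize((np.clip(im**.45,0,1)*255).astype(np.uint8),(w,h),interpolation=cv2.INTER_CUBIC)
cv2.imwrite('pics/g.png',np.hstack([G(140,265,190,315,400,400),G(165,205,195,245,300,400)]))
E
```

```text
[[113 100  66  29  11   7  11   9   9   9  12  27  61  97 111 113]
 [112  95  54  14   0   1   7   5   4  17  35  41  45  81 109 113]
 [112 100  63  19   0   0   8  11  11   7   9   5  31  82 112 114]
 [115 111  74  23   0   0   7  11  10  10   7   5  28  83 110 114]
 [114 109  76  23   0   1   6  11  14  10   9   5  19  64  97 112]
 [114 111  76  28   2   0   5  12  12  10   7   7  13  45  90 111]
 [113 110  83  38   4   0   6  11   9   9  10   8  15  46  91 111]
 [113 111  83  40   6   1   6   7   3   8  33  61  70  61  76 102]]
50 [ 0.48133335 -0.39973707 -0.00107901] -0.6975198904205403
50 [ 0.47732422 -0.39687396  0.02607565] -0.7803996123164094
50 [ 0.48044353 -0.39937369  0.006096  ] -1.2915468572988027
70 [ 0.48192401 -0.39989256  0.00472143] -0.6590295796574988
70 [ 0.47757708 -0.39723234  0.01750119] -0.8240764011058055
70 [ 0.47797176 -0.39893815  0.01949227] -1.266604861510351
```

View pics/g.png

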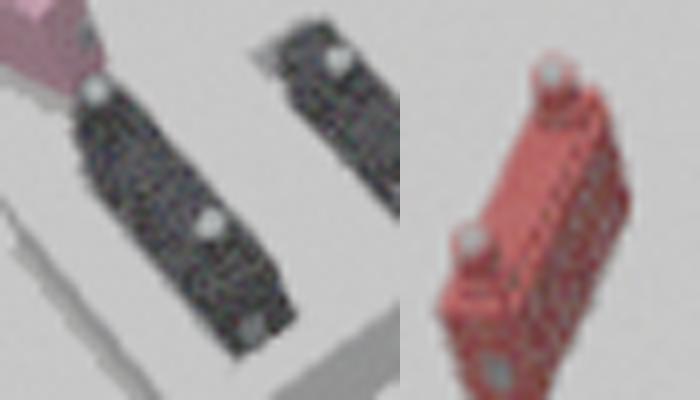

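The black box at (406,241) in the top view has two sockets, their tips at about (409,228) and (410,253). They come out 72 mm apart, which matches the jbox. Next: approach it through a via point.

```bash
cat >> h.py <<'E'
from scipy.spatial.transform import Rotation as Ro
def down(yaw,tilt=0):  # tilt about world x (leans tool body to +y when >0... see code)
    return (Ro.from_euler('z',yaw)*Ro.from_matrix(np.diag([1,-1,-1]))).as_matrix()
def go(pt,Rw,ahead=6,s=None):
    """pt = world target of grasp point (ahead mm before TCP)"""
    s=s or r.sense(); R=s['ee_rot']; Rw=np.asarray(Rw); tcp=np.array(pt)-Rw[:,2]*ahead/1e3
    print('xyz',(R.T@(tcp-s['tcp_pos'])*1e3).round(1),'ang',Ro.from_matrix(R.T@Rw).as_rotvec().round(3),'t',s['time_s'],'w',round(s['gripper_width'],3),'F',s['wrist_force'].round(1))
E
python3 - <<'E'
from h import *
go([.48,.2,.34],down(.012))
go([.478,-.399,.25],down(.012))
E
```

```text
xyz [ 413.6  309.3 -122.2] ang [ 0.002  0.    -0.269] t 0.1 w 1.001 F [ 1.  -0.2  0.3]
xyz [563.8 888.9 -31. ] ang [ 0.002  0.    -0.269] t 0.1 w 1.001 F [ 1.  -0.2  0.3]
```

{"fn": "move_arm", "kwargs": {
  "series": [
    {"grip": 0.58, "xyz": [414, 309, -122], "angular": [0.002, 0, -0.269]},
    {"grip": 0.58, "xyz": [414, 309, -122], "angular": [0.002, 0, -0.269]},
    {"grip": 0.58, "xyz": [414, 309, -122], "angular": [0.002, 0, -0.269]},
    {"grip": 0.58, "xyz": [414, 309, -122], "angular": [0.002, 0, -0.269]},
    {"grip": 0.58, "xyz": [414, 309, -122], "angular": [0.002, 0, -0.269]},
    {"grip": 0.58, "xyz": [414, 309, -122], "angular": [0.002, 0, -0.269]},
    {"grip": 0.58, "xyz": [414, 309, -122], "angular": [0.002, 0, -0.269]},
    {"grip": 0.58, "xyz": [414, 309, -122], "angular": [0.002, 0, -0.269]},
    {"grip": 0.58, "xyz": [414, 309, -122], "angular": [0.002, 0, -0.269]},
    {"grip": 0.58, "xyz": [414, 309, -122], "angular": [0.002, 0, -0.269]}
  ]
}}

```text
time_s: 1.1
tcp_pos: [0.4626, 0.2221, 0.3394]
ee_rot: [[1.0, 0.013, -0.0], [0.013, -1.0, 0.002], [-0.0, -0.002, -1.0]]
wrist_force: [0.7, 0.9, -0.5]
gripper_width: 0.58
gripper_force: 0.0
```

Run:
```python
from h import *
go([.478,-.399,.25],down(.012))
```

```text
xyz [  7.6 621.4  82.1] ang [-0.002  0.     0.001] t 1.1 w 0.58 F [ 0.7  0.9 -0.5]
```

{"fn": "move_arm", "kwargs": {
  "series": [
    {"grip": 0.58, "xyz": [7, 620, 80], "angular": [0, 0, 0]},
    {"grip": 0.58, "xyz": [7, 620, 80], "angular": [0, 0, 0]},
    {"grip": 0.58, "xyz": [7, 620, 80], "angular": [0, 0, 0]},
    {"grip": 0.58, "xyz": [7, 620, 80], "angular": [0, 0, 0]},
    {"grip": 0.58, "xyz": [7, 620, 80], "angular": [0, 0, 0]},
    {"grip": 0.58, "xyz": [7, 620, 80], "angular": [0, 0, 0]},
    {"grip": 0.58, "xyz": [7, 620, 80], "angular": [0, 0, 0]},
    {"grip": 0.58, "xyz": [7, 620, 80], "angular": [0, 0, 0]},
    {"grip": 0.58, "xyz": [7, 620, 80], "angular": [0, 0, 0]},
    {"grip": 0.58, "xyz": [7, 620, 80], "angular": [0, 0, 0]}
  ]
}}

```text
time_s: 2.1
tcp_pos: [0.4731, -0.2737, 0.2736]
ee_rot: [[1.0, 0.012, -0.0], [0.012, -1.0, 0.002], [-0.0, -0.002, -1.0]]
wrist_force: [0.8, 0.4, -0.6]
gripper_width: 0.577
gripper_force: 0.0
```

{"fn": "move_arm", "kwargs": {
  "series": [
    {"grip": 0.58, "xyz": [0, 90, 0], "angular": [0, 0, 0]},
    {"grip": 0.58, "xyz": [0, 90, 0], "angular": [0, 0, 0]},
    {"grip": 0.58, "xyz": [0, 90, 0], "angular": [0, 0, 0]},
    {"grip": 0.58, "xyz": [0, 90, 0], "angular": [0, 0, 0]},
    {"grip": 0.58, "xyz": [0, 90, 0], "angular": [0, 0, 0]}
  ]
}}

```text
time_s: 2.6
tcp_pos: [0.4746, -0.361, 0.2737]
ee_rot: [[1.0, 0.013, -0.0], [0.013, -1.0, 0.003], [-0.0, -0.003, -1.0]]
wrist_force: [-0.1, 0.5, 1.2]
gripper_width: 0.578
gripper_force: 0.0
```

Run:
```python
from h import *
go([.478,-.399,.13],down(.012))
go([.478,-.399,.062],down(.012))
```

```text
xyz [  3.   38.4 137.6] ang [-0.003  0.     0.001] t 2.6 w 0.578 F [-0.1  0.5  1.2]
xyz [  3.   38.6 205.6] ang [-0.003  0.     0.001] t 2.6 w 0.578 F [-0.1  0.5  1.2]
```

{"fn": "move_arm", "kwargs": {
  "series": [
    {"grip": 0.58, "xyz": [3, 38, 60], "angular": [-0.002, 0, 0]},
    {"grip": 0.58, "xyz": [3, 38, 100], "angular": [-0.002, 0, 0]},
    {"grip": 0.58, "xyz": [3, 38, 137], "angular": [-0.002, 0, 0]},
    {"grip": 0.58, "xyz": [3, 38, 165], "angular": [-0.002, 0, 0]},
    {"grip": 0.58, "xyz": [3, 38, 185], "angular": [-0.002, 0, 0]},
    {"grip": 0.58, "xyz": [3, 38, 200], "angular": [-0.002, 0, 0]},
    {"grip": 0.58, "xyz": [3, 38, 205], "angular": [-0.002, 0, 0]},
    {"grip": 0.58, "xyz": [3, 38, 205], "angular": [-0.002, 0, 0]}
  ]
}}

```text
time_s: 3.4
tcp_pos: [0.4785, -0.3982, 0.0688]
ee_rot: [[1.0, 0.014, -0.0], [0.014, -1.0, 0.0], [-0.0, -0.0, -1.0]]
wrist_force: [0.1, -0.2, 0.2]
gripper_width: 0.582
gripper_force: 0.0
```

{"fn": "move_arm", "kwargs": {
  "series": [
    {"grip": 0.2, "xyz": [0, 0, 0], "angular": [0, 0, 0]},
    {"grip": 0.2, "xyz": [0, 0, 0], "angular": [0, 0, 0]},
    {"grip": 0.2, "xyz": [0, 0, 0], "angular": [0, 0, 0]},
    {"grip": 0.2, "xyz": [0, 0, 0], "angular": [0, 0, 0]},
    {"grip": 0.2, "xyz": [0, 0, 0], "angular": [0, 0, 0]},
    {"grip": 0.2, "xyz": [0, 0, 0], "angular": [0, 0, 0]}
  ]
}}

```text
time_s: 4.0
tcp_pos: [0.4784, -0.3994, 0.0693]
ee_rot: [[1.0, 0.012, 0.001], [0.012, -1.0, -0.0], [0.001, 0.0, -1.0]]
wrist_force: [-0.4, 0.8, 3.4]
gripper_width: 0.268
gripper_force: 30.0
```

{"fn": "move_arm", "kwargs": {
  "series": [
    {"grip": 0.2, "xyz": [0, 0, -25], "angular": [0, 0, 0]},
    {"grip": 0.2, "xyz": [0, 0, -60], "angular": [0, 0, 0]},
    {"grip": 0.2, "xyz": [0, 0, -100], "angular": [0, 0, 0]},
    {"grip": 0.2, "xyz": [0, 0, -140], "angular": [0, 0, 0]},
    {"grip": 0.2, "xyz": [0, -40, -170], "angular": [0, 0, 0]},
    {"grip": 0.2, "xyz": [0, -85, -170], "angular": [-0.1, 0, 0]},
    {"grip": 0.2, "xyz": [0, -130, -170], "angular": [-0.24, 0, 0]},
    {"grip": 0.2, "xyz": [0, -175, -170], "angular": [-0.38, 0, 0]},
    {"grip": 0.2, "xyz": [0, -190, -170], "angular": [-0.52, 0, 0]},
    {"grip": 0.2, "xyz": [0, -190, -170], "angular": [-0.6, 0, 0]}
  ]
}}

```text
time_s: 5.0
tcp_pos: [0.4764, -0.2067, 0.2396]
ee_rot: [[1.0, 0.012, 0.013], [0.017, -0.823, -0.568], [0.004, 0.568, -0.823]]
wrist_force: [1.2, -0.9, -0.8]
gripper_width: 0.27
gripper_force: 30.0
```

Run:
```python
from h import *
im=[r.capture('scene') for _ in range(8)]; d=im[0]; m=np.mean([c['img'] for c in im[1:]],0)
s=r.sense(); g=s['tcp_pos']+.006*s['ee_rot'][:,2]; dd=dict(K=d['camera_matrix'],rv=d['rvec'],t=d['tvec'])
u,v=proj(dd,[g])[0].astype(int); print(u,v)
c=cv2.resize((np.clip((m[v-30:v+30,u-40:u+40,::-1]/255)**.5,0,1)*255).astype(np.uint8),(800,600),interpolation=cv2.INTER_CUBIC)
cv2.imwrite('pics/lid.png',c)
go([.478,-.2095,.060],Ro.from_matrix(down(.012)).__mul__(Ro.from_rotvec([-.6,0,0])).as_matrix())
go([.478,-.2095,.045],Ro.from_matrix(down(.012)).__mul__(Ro.from_rotvec([-.6,0,0])).as_matrix())
```

```text
207 211
xyz [   1.3 -101.5  141.9] ang [-0.001 -0.001 -0.003] t 5.4 w 0.272 F [ 1.2 -0.8 -1.3]
xyz [   1.3 -109.9  154.3] ang [-0.001 -0.001 -0.003] t 5.4 w 0.272 F [ 1.2 -0.8 -1.3]
```

View pics/lid.png

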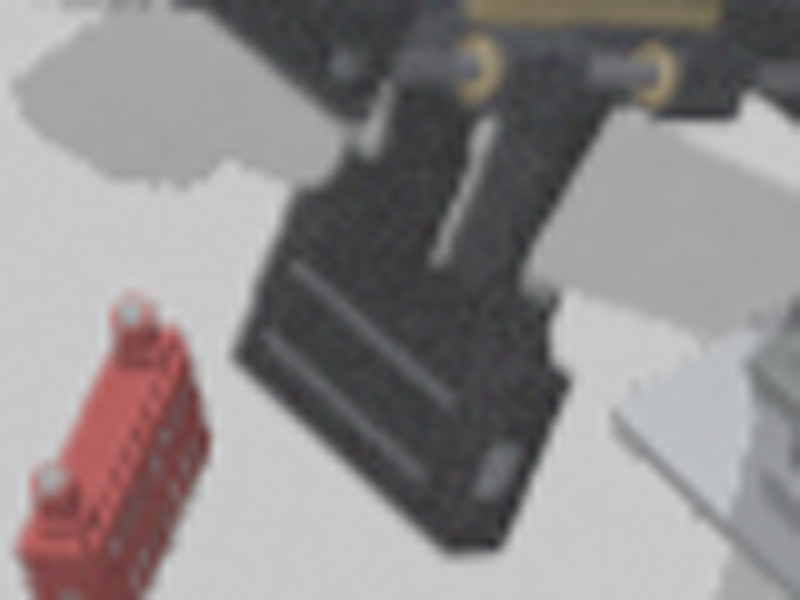

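The picture shows the held box with two pale ribs and a label patch on the face toward the camera, so that face is the lid and its back is toward +y. I'll lower it as it is.

{"fn": "move_arm", "kwargs": {
  "series": [
    {"grip": 0.2, "xyz": [0, -25, 35], "angular": [0, 0, 0]},
    {"grip": 0.2, "xyz": [0, -50, 70], "angular": [0, 0, 0]},
    {"grip": 0.2, "xyz": [1, -75, 105], "angular": [0, 0, 0]},
    {"grip": 0.2, "xyz": [1, -93, 130], "angular": [0, 0, 0]},
    {"grip": 0.2, "xyz": [1, -101, 142], "angular": [0, 0, 0]},
    {"grip": 0.2, "xyz": [1, -105, 148], "angular": [0, 0, 0]},
    {"grip": 0.2, "xyz": [1, -108, 152], "angular": [0, 0, 0]},
    {"grip": 0.2, "xyz": [1, -110, 154], "angular": [0, 0, 0]},
    {"grip": 0.2, "xyz": [1, -110, 154], "angular": [0, 0, 0]}
  ]
}}

```text
time_s: 6.3
tcp_pos: [0.4773, -0.2058, 0.0498]
ee_rot: [[1.0, 0.009, 0.007], [0.011, -0.825, -0.565], [0.001, 0.565, -0.825]]
wrist_force: [-0.2, -0.5, -1.6]
gripper_width: 0.269
gripper_force: 30.0
```

{"fn": "move_arm", "kwargs": {
  "series": [
    {"grip": 0.5, "xyz": [0, 0, 0], "angular": [0, 0, 0]},
    {"grip": 0.5, "xyz": [0, 0, 0], "angular": [0, 0, 0]},
    {"grip": 0.5, "xyz": [0, 0, 0], "angular": [0, 0, 0]},
    {"grip": 0.5, "xyz": [0, 0, -15], "angular": [0, 0, 0]},
    {"grip": 0.5, "xyz": [0, 0, -40], "angular": [0, 0, 0]},
    {"grip": 0.5, "xyz": [0, 0, -80], "angular": [0, 0, 0]},
    {"grip": 0.9, "xyz": [0, 0, -125], "angular": [0, 0, 0]},
    {"grip": 0.9, "xyz": [0, 0, -170], "angular": [0.1, 0, 0]},
    {"grip": 0.9, "xyz": [0, 0, -200], "angular": [0.24, 0, 0]},
    {"grip": 0.9, "xyz": [0, 0, -200], "angular": [0.38, 0, 0]}
  ]
}}

```text
time_s: 7.3
tcp_pos: [0.4785, -0.0889, 0.2195]
ee_rot: [[1.0, 0.016, 0.015], [0.019, -0.977, -0.211], [0.011, 0.211, -0.977]]
wrist_force: [0.4, -1.5, -0.1]
gripper_width: 0.776
gripper_force: 0.0
```

Run:
```python
from h import *
s=r.sense();print(s['tcp_pos'],s['gripper_width'],s['wrist_force'])
snap('scene','s1');snap('top','t1')
S,T=load('s1'),load('t1')
a=cv2.resize(S['img'][190:290,150:250,::-1],(400,400),interpolation=2);b=cv2.resize(T['img'][190:290,300:400,::-1],(400,400),interpolation=2)
cv2.imwrite('pics/lay.png',(np.clip((np.hstack([a,b])/255.)**.5,0,1)*255).astype(np.uint8))
```

```text
[ 0.47851244 -0.08889384  0.21952951] 0.7760885161066307 [ 0.41266823 -1.48353073 -0.07610065]
```

View pics/lay.png

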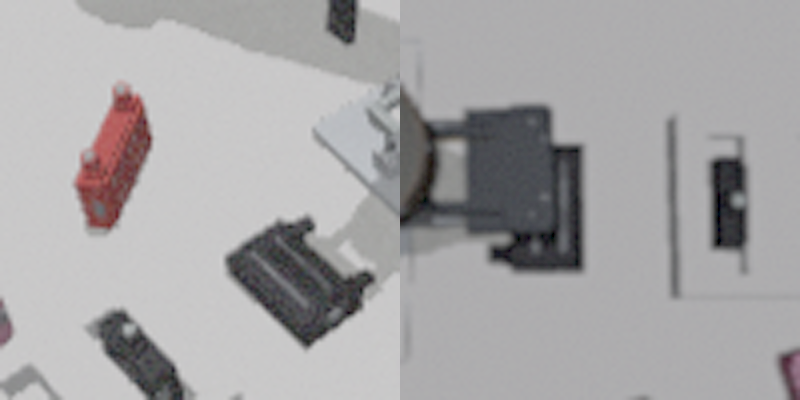

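The box lies flat on its back, lid up with both sockets toward +y: in the scene crop the body is at about (290,280) and the sockets at (300,225) and (365,275). I'll clear the arm from the view and fit its pose.

{"fn": "move_arm", "kwargs": {
  "series": [
    {"grip": 0.87, "xyz": [0, -50, -20], "angular": [0.1, 0, 0]},
    {"grip": 0.87, "xyz": [0, -100, -20], "angular": [0.21, 0, 0]},
    {"grip": 0.87, "xyz": [0, -130, -20], "angular": [0.21, 0, 0]},
    {"grip": 0.87, "xyz": [0, -130, -20], "angular": [0.21, 0, 0]}
  ]
}}

```text
time_s: 7.8
tcp_pos: [0.4727, 0.0403, 0.2042]
ee_rot: [[1.0, 0.015, -0.003], [0.015, -1.0, -0.013], [-0.003, 0.013, -1.0]]
wrist_force: [0.3, -0.7, 0.2]
gripper_width: 0.87
gripper_force: 0.0
```

```bash
cat >> h.py <<'E'
JB=[blk(-50,50,-28,28,0,24),blk(-43,-29,28,46,5,19),blk(29,43,28,46,5,19)]
def jfit(p0,views,thr=55,base=0.0):
    M=[];up=6
    for d in views:
        g=d['img'].max(2); P=np.vstack([proj(d,pose(p0,b)+[0,0,base]) for b in JB]); m=np.zeros(g.shape,np.float32)
        x0,y0=(P.min(0)-6).astype(int);x1,y1=(P.max(0)+7).astype(int); m[y0:y1,x0:x1]=g[y0:y1,x0:x1]
        m[m==0]=255; m2=np.full(g.shape,255,np.float32); m2[y0:y1,x0:x1]=g[y0:y1,x0:x1]; M.append(cv2.resize(m2,None,fx=up,fy=up,interpolation=1)<thr)
    def c(q):
        f=0
        for d,m in zip(views,M):
            a=np.zeros(m.shape,np.uint8)
            for b in JB:
                P=(proj(d,pose(q*[1,1,5],b)+[0,0,base])+.5)*up-.5
                cv2.fillConvexPoly(a,cv2.convexHull(P.astype(np.float32)).round().astype(np.int32),1)
            a=a>0; f-=(a&m).sum()/(a|m).sum()
        return f
    q=np.array(p0)/[1,1,5]; b=minimize(c,q,method='Nelder-Mead',options=dict(initial_simplex=q+np.vstack([[-.003,-.003,-.003],np.eye(3)*[.006,.006,.008]]),xatol=1e-5,fatol=1e-5))
    return b.x*[1,1,5],b.fun
E
python3 - <<'E'
from h import *
snap('scene','s2');snap('top','t2');S,T=load('s2'),load('t2')
for thr in(45,60,75):
  for v in([S],[T],[S,T]): print(thr,*jfit([.478,-.2,.01],v,thr))
p=jfit([.478,-.2,.01],[S,T],60)[0]
go([p[0],p[1],.09],down(p[2]));go([p[0],p[1],.0225],down(p[2]))
E
```

```text
45 [ 0.47772313 -0.1938331   0.00521952] -0.7430753402975625
45 [ 0.47732722 -0.19378596  0.00339582] -0.8701511489780035
45 [ 0.4780233  -0.19400951  0.01021746] -1.6092726932460706
60 [ 0.47812662 -0.19406277  0.01040661] -0.8537182575727656
60 [ 0.4759257  -0.19400001 -0.01235034] -0.9199738423182245
60 [ 0.47685714 -0.19438804 -0.01217063] -1.7699322430225322
75 [ 0.47794067 -0.19509801  0.01057011] -0.8926486827575327
75 [ 0.47631594 -0.19473834 -0.00569342] -0.9578767957146336
75 [ 0.47607885 -0.19485958 -0.00369871] -1.8470436659246219
xyz [  1.1 231.6 111.8] ang [0.013 0.002 0.026] t 7.9 w 0.869 F [0.5 0.3 0.2]
xyz [  1.3 230.7 179.3] ang [0.013 0.002 0.026] t 7.9 w 0.869 F [0.5 0.3 0.2]
```

{"fn": "move_arm", "kwargs": {
  "series": [
    {"grip": 0.87, "xyz": [1, 50, 0], "angular": [0.013, 0.002, 0.015]},
    {"grip": 0.87, "xyz": [1, 100, 0], "angular": [0.013, 0.002, 0.015]},
    {"grip": 0.87, "xyz": [1, 150, 30], "angular": [0.013, 0.002, 0.015]},
    {"grip": 0.87, "xyz": [1, 195, 50], "angular": [0.013, 0.002, 0.015]},
    {"grip": 0.87, "xyz": [1, 231, 70], "angular": [0.013, 0.002, 0.015]},
    {"grip": 0.87, "xyz": [1, 231, 100], "angular": [0.013, 0.002, 0.015]},
    {"grip": 0.87, "xyz": [1, 231, 115], "angular": [0.013, 0.002, 0.015]},
    {"grip": 0.87, "xyz": [1, 231, 115], "angular": [0.013, 0.002, 0.015]}
  ]
}}

```text
time_s: 8.7
tcp_pos: [0.4746, -0.1945, 0.0904]
ee_rot: [[1.0, -0.005, -0.005], [-0.005, -1.0, 0.003], [-0.005, -0.003, -1.0]]
wrist_force: [0.1, -0.7, -0.3]
gripper_width: 0.868
gripper_force: 0.0
```

Run:
```python
from h import *
print(r.sense()['tcp_pos']);go([.477,-.1945,.0225],down(0))
```

```text
[ 0.47463963 -0.19445576  0.09043302]
xyz [ 2.7  0.2 61.9] ang [-0.003  0.005 -0.005] t 8.7 w 0.868 F [ 0.1 -0.7 -0.3]
```

{"fn": "move_arm", "kwargs": {
  "series": [
    {"grip": 0.87, "xyz": [2.5, 0, 15], "angular": [-0.003, 0.005, -0.005]},
    {"grip": 0.87, "xyz": [2.5, 0, 35], "angular": [-0.003, 0.005, -0.005]},
    {"grip": 0.87, "xyz": [2.5, 0, 50], "angular": [-0.003, 0.005, -0.005]},
    {"grip": 0.87, "xyz": [2.5, 0, 59], "angular": [-0.003, 0.005, -0.005]},
    {"grip": 0.87, "xyz": [2.5, 0, 61], "angular": [-0.003, 0.005, -0.005]},
    {"grip": 0.87, "xyz": [2.5, 0, 61], "angular": [-0.003, 0.005, -0.005]}
  ]
}}

```text
time_s: 9.3
tcp_pos: [0.4807, -0.1933, 0.0327]
ee_rot: [[1.0, 0.003, 0.008], [0.003, -1.0, -0.0], [0.008, 0.0, -1.0]]
wrist_force: [-0.3, 0.4, 0.3]
gripper_width: 0.869
gripper_force: 0.0
```

{"fn": "move_arm", "kwargs": {
  "series": [
    {"grip": 0.55, "xyz": [0, 0, 0], "angular": [0, 0, 0]},
    {"grip": 0.55, "xyz": [0, 0, 0], "angular": [0, 0, 0]},
    {"grip": 0.55, "xyz": [0, 0, 0], "angular": [0, 0, 0]},
    {"grip": 0.55, "xyz": [0, 0, 0], "angular": [0, 0, 0]},
    {"grip": 0.55, "xyz": [0, 0, 0], "angular": [0, 0, 0]}
  ]
}}

```text
time_s: 9.8
tcp_pos: [0.4805, -0.1932, 0.0323]
ee_rot: [[1.0, 0.002, 0.008], [0.002, -1.0, -0.0], [0.008, 0.0, -1.0]]
wrist_force: [-0.3, 0.4, 0.1]
gripper_width: 0.568
gripper_force: 0.0
```

Run:
```python
from h import *
s=r.sense();print(s['gripper_width'],s['gripper_force'])
snap('scene','s3');snap('top','t3');S,T=load('s3'),load('t3')
a=cv2.resize(S['img'][210:290,180:260,::-1],(400,400),interpolation=2);b=cv2.resize(T['img'][200:280,310:390,::-1],(400,400),interpolation=2)
cv2.imwrite('pics/gr.png',(np.clip((np.hstack([a,b])/255.)**.45,0,1)*255).astype(np.uint8))
for d in(S,T): print(proj(d,[[.4805,-.1932,.007],[.477,-.1945,.024]]))
```

```text
0.5682669166653538 0.0
[[224.0234533  260.94311675]
 [222.37795289 257.10864998]]
[[335.4905393  240.34500461]
 [336.53495353 241.0955259 ]]
```

View pics/gr.png

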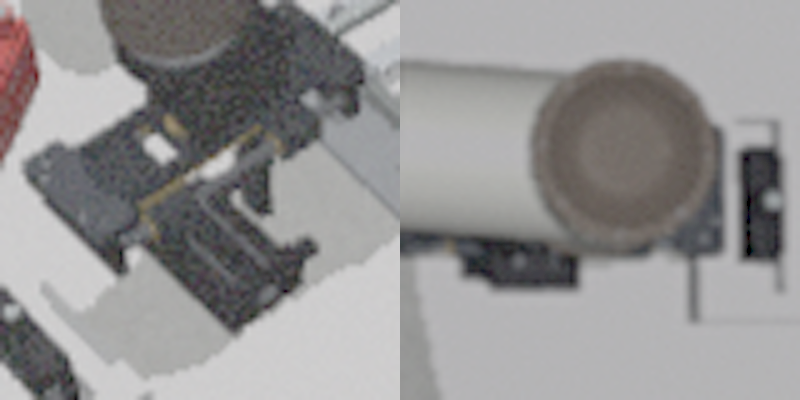

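The fingers straddle the box in the scene crop, near finger tip at (125,265) and far one at (265,205). The grip force reads zero, so I'll close further to check.

{"fn": "move_arm", "kwargs": {
  "series": [
    {"grip": 0.4, "xyz": [0, 0, 0], "angular": [0, 0, 0]},
    {"grip": 0.4, "xyz": [0, 0, 0], "angular": [0, 0, 0]},
    {"grip": 0.4, "xyz": [0, 0, 0], "angular": [0, 0, 0]}
  ]
}}

```text
time_s: 10.2
tcp_pos: [0.4804, -0.1932, 0.0321]
ee_rot: [[1.0, 0.002, 0.007], [0.002, -1.0, 0.0], [0.007, 0.0, -1.0]]
wrist_force: [0.0, 0.5, -0.1]
gripper_width: 0.42
gripper_force: 0.0
```

Run:
```python
from h import *
snap('scene','s4');snap('top','t4');S,T=load('s4'),load('t4')
for z in(.007,.03,.05):
  print(z,[((proj(S,[[.4805+dx,-.1932+dy,z]])[0]-[180,210])*5).round() .tolist() for dx,dy in((9,-.0247),(9,.0247)) for dx in[.0095]])
print('box corners',((proj(S,pose([.477,-.1945,0],JB[0]))-[180,210])*5).round().tolist())
print(jfit([.477,-.1945,0],[S],60))
W=[cv2.resize(load(f)['img'][235:280,200:250,::-1],(400,360),interpolation=2) for f in('s3','s4')]
cv2.imwrite('pics/gr2.png',(np.clip((np.hstack(W)/255.)**.4,0,1)*255).astype(np.uint8))
s=r.sense();print(s['joints'].round(2),s['tcp_pos'],s['effort'].round(2))
```

```text
0.007 [[197.0, 287.0], [262.0, 242.0]]
0.03 [[193.0, 264.0], [258.0, 219.0]]
0.05 [[189.0, 243.0], [255.0, 198.0]]
box corners [[131.0, 237.0], [126.0, 213.0], [203.0, 189.0], [199.0, 164.0], [230.0, 335.0], [225.0, 311.0], [303.0, 282.0], [300.0, 259.0]]
(array([ 0.47494921, -0.19435013, -0.00107222]), np.float64(-0.5586686767946191))
[-3.950e+00  2.472e+01 -2.822e+01 -5.000e-02 -3.664e+01  9.412e+01] [ 0.48036503 -0.19322184  0.03216921] [ -0.   -34.84  12.23   2.66   0.09  -0.  ]
```

View pics/gr2.png

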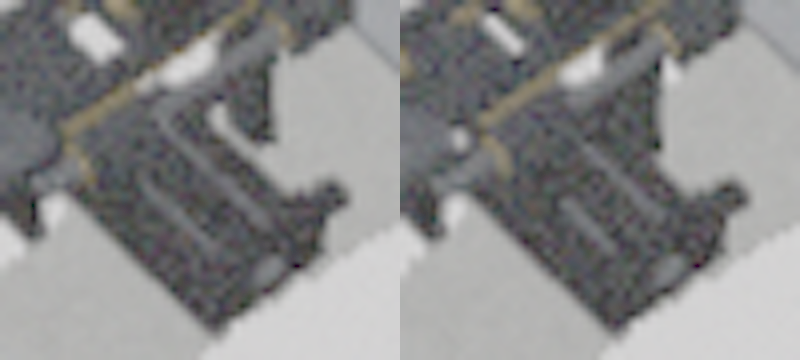

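The jaws closed to 36 mm over the lid without touching the box: in the crops its near edge still runs (75,200) to (215,335), so it hasn't moved. The tips are therefore still above the lid and sit higher than the nominal offset suggests. I'll reopen and step down while watching the force.

{"fn": "move_arm", "kwargs": {
  "series": [
    {"grip": 0.87, "xyz": [0, 0, -8], "angular": [0, 0, 0]},
    {"grip": 0.87, "xyz": [-2, 1, -8], "angular": [0, -0.007, 0]},
    {"grip": 0.87, "xyz": [-3, 1, -8], "angular": [0, -0.007, 0]},
    {"grip": 0.87, "xyz": [-3, 1, -8], "angular": [0, -0.007, 0]},
    {"grip": 0.87, "xyz": [-3, 1, -8], "angular": [0, -0.007, 0]},
    {"grip": 0.87, "xyz": [-3, 1, -4], "angular": [0, -0.007, 0]},
    {"grip": 0.87, "xyz": [-3, 1, 0], "angular": [0, -0.007, 0]},
    {"grip": 0.87, "xyz": [-3, 1, 3], "angular": [0, -0.007, 0]},
    {"grip": 0.87, "xyz": [-3, 1, 3], "angular": [0, -0.007, 0]}
  ]
}}

```text
time_s: 11.2
tcp_pos: [0.4769, -0.1942, 0.0284]
ee_rot: [[1.0, 0.002, -0.001], [0.002, -1.0, 0.0], [-0.001, -0.0, -1.0]]
wrist_force: [0.5, -0.8, 0.4]
gripper_width: 0.866
gripper_force: 0.0
```

{"fn": "move_arm", "kwargs": {
  "series": [
    {"grip": 0.87, "xyz": [0, 0, 2], "angular": [0, 0, 0]},
    {"grip": 0.87, "xyz": [0, 0, 4], "angular": [0, 0, 0]},
    {"grip": 0.87, "xyz": [0, 0, 4], "angular": [0, 0, 0]}
  ]
}}

```text
time_s: 11.5
tcp_pos: [0.4772, -0.1942, 0.0249]
ee_rot: [[1.0, 0.002, -0.0], [0.002, -1.0, 0.0], [-0.0, -0.0, -1.0]]
wrist_force: [0.3, -0.2, -0.5]
gripper_width: 0.874
gripper_force: 0.0
```

Run:
```python
from h import *
s=r.sense();print(s['tcp_pos'],s['wrist_force'],s['moment'],s['gripper_width'])
T=load('t2')
# where are finger tips in earlier free-view s2 (tcp .4727,.0403,.2042, width .87)?
print('t2',proj(T,[[.4727,.0403+k*.05,.18] for k in(-1,1)]).round(),'s2',proj(load('s2'),[[.4727+.0095,.0403+k*.0535,z] for k in(-1,1) for z in(.18,.2,.22)]).round(1).tolist())
g=load('s2')['img'].max(2); 
for k in(-1,1):
  P=proj(load('s2'),[[.4727,.0403+k*.046,z] for z in np.arange(.15,.25,.005)])
  print([(round(z,3),int(g[int(round(v)),int(round(u))])) for (u,v),z in zip(P,np.arange(.15,.25,.005))])
```

```text
[ 0.47721818 -0.1941827   0.02489988] [ 0.28748044 -0.1622091  -0.50838557] [-0.02463688 -0.01507704  0.03949063] 0.8739384576252959
t2 [[275. 238.]
 [238. 238.]] s2 [[266.7, 192.2], [266.5, 187.2], [266.3, 182.0], [292.6, 175.9], [292.8, 170.9], [292.9, 165.7]]
[(np.float64(0.15), 105), (np.float64(0.155), 105), (np.float64(0.16), 103), (np.float64(0.165), 102), (np.float64(0.17), 104), (np.float64(0.175), 120), (np.float64(0.18), 157), (np.float64(0.185), 156), (np.float64(0.19), 156), (np.float64(0.195), 161), (np.float64(0.2), 141), (np.float64(0.205), 71), (np.float64(0.21), 22), (np.float64(0.215), 16), (np.float64(0.22), 15), (np.float64(0.225), 19), (np.float64(0.23), 18), (np.float64(0.235), 20), (np.float64(0.24), 19), (np.float64(0.245), 18)]
[(np.float64(0.15), 157), (np.float64(0.155), 157), (np.float64(0.16), 157), (np.float64(0.165), 158), (np.float64(0.17), 158), (np.float64(0.175), 158), (np.float64(0.18), 157), (np.float64(0.185), 158), (np.float64(0.19), 139), (np.float64(0.195), 58), (np.float64(0.2), 18), (np.float64(0.205), 21), (np.float64(0.21), 26), (np.float64(0.215), 16), (np.float64(0.22), 16), (np.float64(0.225), 19), (np.float64(0.23), 17), (np.float64(0.235), 15), (np.float64(0.24), 17), (np.float64(0.245), 16)]
```

The earlier free view puts the fingertips about 4–5 mm ahead of the reported TCP, so they are roughly 20 mm short of the stated 25 mm. I'll use that value and go lower, watching the force.

{"fn": "move_arm", "kwargs": {
  "series": [
    {"grip": 0.87, "xyz": [0, 0, 4], "angular": [0, 0, 0]},
    {"grip": 0.87, "xyz": [0, 0, 8], "angular": [0, 0, 0]},
    {"grip": 0.87, "xyz": [0, 0, 11], "angular": [0, 0, 0]},
    {"grip": 0.87, "xyz": [0, 0, 13], "angular": [0, 0, 0]},
    {"grip": 0.87, "xyz": [0, 0, 13], "angular": [0, 0, 0]}
  ]
}}

```text
time_s: 12.0
tcp_pos: [0.4772, -0.1942, 0.0117]
ee_rot: [[1.0, 0.002, -0.0], [0.002, -1.0, 0.0], [-0.0, -0.0, -1.0]]
wrist_force: [0.4, -0.2, 0.3]
gripper_width: 0.869
gripper_force: 0.0
```

{"fn": "move_arm", "kwargs": {
  "series": [
    {"grip": 0.87, "xyz": [0, 0, 1], "angular": [0, 0, 0]},
    {"grip": 0.87, "xyz": [0, 0, 2], "angular": [0, 0, 0]},
    {"grip": 0.87, "xyz": [0, 0, 3], "angular": [0, 0, 0]},
    {"grip": 0.87, "xyz": [0, 0, 3], "angular": [0, 0, 0]}
  ]
}}

```text
time_s: 12.4
tcp_pos: [0.4773, -0.1942, 0.0091]
ee_rot: [[1.0, 0.002, 0.0], [0.002, -1.0, 0.0], [0.0, -0.0, -1.0]]
wrist_force: [-0.4, -0.4, -0.1]
gripper_width: 0.869
gripper_force: 0.0
```

{"fn": "move_arm", "kwargs": {
  "series": [
    {"grip": 0.5, "xyz": [0, 0, 0], "angular": [0, 0, 0]},
    {"grip": 0.5, "xyz": [0, 0, 0], "angular": [0, 0, 0]},
    {"grip": 0.5, "xyz": [0, 0, 0], "angular": [0, 0, 0]},
    {"grip": 0.5, "xyz": [0, 0, 0], "angular": [0, 0, 0]},
    {"grip": 0.5, "xyz": [0, 0, 0], "angular": [0, 0, 0]}
  ]
}}

```text
time_s: 12.9
tcp_pos: [0.4774, -0.1943, 0.0092]
ee_rot: [[1.0, 0.002, 0.0], [0.002, -1.0, -0.0], [0.0, 0.0, -1.0]]
wrist_force: [0.4, 0.2, 0.7]
gripper_width: 0.642
gripper_force: 30.0
```

```bash
cat >> h.py <<'E'
J=np.array([.49587,.15559,-.0466])
def jw(x,y,z): return pose(J,[[x/1e3,y/1e3,z/1e3]])[0]   # jig mm -> world
E
python3 - <<'E'
from h import *
print(jw(0,-120,0));go(jw(0,-117,110),down(J[2]),0)
E
```

```text
[0.49028002 0.03572027 0.        ]
xyz [  13.5 -232.9 -100.8] ang [ 0.    -0.     0.049] t 12.9 w 0.642 F [0.4 0.2 0.7]
```

{"fn": "move_arm", "kwargs": {
  "series": [
    {"grip": 0.5, "xyz": [0, 0, -25], "angular": [0, 0, 0]},
    {"grip": 0.5, "xyz": [0, 0, -60], "angular": [0, 0, 0]},
    {"grip": 0.5, "xyz": [0, -30, -100], "angular": [0, 0, 0.01]},
    {"grip": 0.5, "xyz": [4, -75, -101], "angular": [0, 0, 0.02]},
    {"grip": 0.5, "xyz": [8, -120, -101], "angular": [0, 0, 0.03]},
    {"grip": 0.5, "xyz": [12, -165, -101], "angular": [0, 0, 0.04]},
    {"grip": 0.5, "xyz": [13.5, -205, -101], "angular": [0, 0, 0.049]},
    {"grip": 0.5, "xyz": [13.5, -225, -101], "angular": [0, 0, 0.049]},
    {"grip": 0.5, "xyz": [13.5, -233, -101], "angular": [0, 0, 0.049]},
    {"grip": 0.5, "xyz": [13.5, -233, -101], "angular": [0, 0, 0.049]}
  ]
}}

```text
time_s: 13.9
tcp_pos: [0.49, 0.0395, 0.1099]
ee_rot: [[0.999, -0.045, -0.0], [-0.045, -0.999, -0.0], [-0.0, 0.0, -1.0]]
wrist_force: [0.8, -0.3, -1.4]
gripper_width: 0.639
gripper_force: 30.0
```

Run:
```python
from h import *
snap('scene','s5')
s=r.sense();b=s['tcp_pos'][2]-.0092
print(jfit([*s['tcp_pos'][:2],J[2]],[load('s5')],60,b),s['tcp_pos'],s['gripper_force'])
go(jw(0,-117,45),down(J[2]),0);go(jw(0,-117,28.5),down(J[2]),0)
```

```text
(array([ 0.48825971,  0.03939859, -0.02410057]), np.float64(-0.5390705175194253)) [0.48992182 0.03865216 0.1098734 ] 29.996322691440582
xyz [ 0.5 -0.1 64.9] ang [0.    0.001 0.   ] t 13.95 w 0.644 F [ 1.  -0.1 -1.1]
xyz [ 0.5 -0.1 81.4] ang [0.    0.001 0.   ] t 13.95 w 0.644 F [ 1.  -0.1 -1.1]
```

{"fn": "move_arm", "kwargs": {
  "series": [
    {"grip": 0.5, "xyz": [1, 0, 25], "angular": [0, 0, 0]},
    {"grip": 0.5, "xyz": [1, 0, 45], "angular": [0, 0, 0]},
    {"grip": 0.5, "xyz": [1, 0, 58], "angular": [0, 0, 0]},
    {"grip": 0.5, "xyz": [1, 0, 65], "angular": [0, 0, 0]},
    {"grip": 0.5, "xyz": [1, 0, 70], "angular": [0, 0, 0]},
    {"grip": 0.5, "xyz": [1, 0, 70], "angular": [0, 0, 0]}
  ]
}}

```text
time_s: 14.55
tcp_pos: [0.4919, 0.0382, 0.0403]
ee_rot: [[0.999, -0.048, 0.001], [-0.048, -0.999, 0.001], [0.001, -0.001, -1.0]]
wrist_force: [0.3, 0.0, -1.8]
gripper_width: 0.641
gripper_force: 29.9
```

{"fn": "move_arm", "kwargs": {
  "series": [
    {"grip": 0.5, "xyz": [0, 0, 3], "angular": [0, 0, 0]},
    {"grip": 0.5, "xyz": [0, 0, 6], "angular": [0, 0, 0]},
    {"grip": 0.5, "xyz": [0, 0, 9], "angular": [0, 0, 0]},
    {"grip": 0.5, "xyz": [0, 0, 10.5], "angular": [0, 0, 0]},
    {"grip": 0.5, "xyz": [0, 0, 10.5], "angular": [0, 0, 0]}
  ]
}}

```text
time_s: 15.05
tcp_pos: [0.4911, 0.0386, 0.0293]
ee_rot: [[0.999, -0.047, -0.0], [-0.047, -0.999, -0.0], [-0.0, 0.0, -1.0]]
wrist_force: [-0.3, 0.0, -1.9]
gripper_width: 0.641
gripper_force: 29.9
```

{"fn": "move_arm", "kwargs": {
  "series": [
    {"grip": 0.5, "xyz": [0, 0, 1], "angular": [0, 0, 0]},
    {"grip": 0.5, "xyz": [0, 0, 2], "angular": [0, 0, 0]},
    {"grip": 0.5, "xyz": [0, 0, 2], "angular": [0, 0, 0]},
    {"grip": 0.5, "xyz": [0, 0, 2], "angular": [0, 0, 0]}
  ]
}}

```text
time_s: 15.45
tcp_pos: [0.4917, 0.0389, 0.028]
ee_rot: [[0.999, -0.047, 0.001], [-0.047, -0.999, 0.0], [0.001, -0.0, -1.0]]
wrist_force: [0.1, 0.4, 2.2]
gripper_width: 0.643
gripper_force: 29.9
```

{"fn": "move_arm", "kwargs": {
  "series": [
    {"grip": 0.5, "xyz": [0, 1, 0], "angular": [0, 0, 0]},
    {"grip": 0.5, "xyz": [0, 2, 0], "angular": [0, 0, 0]},
    {"grip": 0.5, "xyz": [0, 2.5, 0], "angular": [0, 0, 0]},
    {"grip": 0.5, "xyz": [0, 2.5, 0], "angular": [0, 0, 0]}
  ]
}}

```text
time_s: 15.85
tcp_pos: [0.4917, 0.0379, 0.028]
ee_rot: [[0.999, -0.046, 0.002], [-0.046, -0.999, 0.002], [0.002, -0.002, -1.0]]
wrist_force: [-2.3, 7.7, 2.5]
gripper_width: 0.638
gripper_force: 29.9
```

{"fn": "move_arm", "kwargs": {
  "series": [
    {"grip": 0.5, "xyz": [0, 1, 0], "angular": [0, 0, 0]},
    {"grip": 0.5, "xyz": [0, 2, 0], "angular": [0, 0, 0]},
    {"grip": 0.5, "xyz": [0, 2, 0], "angular": [0, 0, 0]}
  ]
}}

```text
time_s: 16.15
tcp_pos: [0.4917, 0.0377, 0.028]
ee_rot: [[0.999, -0.045, 0.003], [-0.045, -0.999, 0.004], [0.003, -0.004, -1.0]]
wrist_force: [-5.9, 17.1, 3.6]
gripper_width: 0.642
gripper_force: 29.9
```

Run:
```python
from h import *
s=r.sense();print(s['tcp_pos'],s['wrist_force'],s['moment'],s['ee_rot'][:,0])
```

```text
[0.49168608 0.03765831 0.02802915] [-5.86442545 17.07760436  3.64673286] [5.23584176 1.91750445 0.39349124] [ 0.99897521 -0.04517261  0.00282206]
```

{"fn": "move_arm", "kwargs": {
  "series": [
    {"grip": 0.5, "xyz": [-1, -1, 0], "angular": [0, 0, -0.004]},
    {"grip": 0.5, "xyz": [-1, -1, 0], "angular": [0, 0, -0.006]},
    {"grip": 0.5, "xyz": [-1, -1, 0], "angular": [0, 0, -0.006]}
  ]
}}

```text
time_s: 16.45
tcp_pos: [0.4916, 0.0377, 0.0281]
ee_rot: [[0.999, -0.04, 0.004], [-0.04, -0.999, 0.003], [0.004, -0.003, -1.0]]
wrist_force: [-1.6, 9.5, 1.2]
gripper_width: 0.641
gripper_force: 29.9
```

Run:
```python
from h import *
s=r.sense();print(s['tcp_pos'],s['wrist_force'],s['moment'],s['ee_rot'][:,0])
```

```text
[0.49155738 0.03768568 0.02806433] [-1.61494609  9.54857623  1.18150287] [3.20490619 0.70155913 0.05703523] [ 0.9991805  -0.04027906  0.00399176]
```

{"fn": "move_arm", "kwargs": {
  "series": [
    {"grip": 0.5, "xyz": [0.5, -1, 0], "angular": [0, 0, 0]},
    {"grip": 0.5, "xyz": [0.5, -1.2, 0], "angular": [0, 0, 0]},
    {"grip": 0.8, "xyz": [0.5, -1.2, 0], "angular": [0, 0, 0]},
    {"grip": 0.8, "xyz": [0.5, -1.2, 0], "angular": [0, 0, 0]},
    {"grip": 0.8, "xyz": [0.5, -1.2, 0], "angular": [0, 0, 0]},
    {"grip": 0.8, "xyz": [0.5, -1.2, -10], "angular": [0, 0, 0]},
    {"grip": 0.8, "xyz": [0, -1.2, -40], "angular": [0, 0, 0]},
    {"grip": 0.8, "xyz": [0, 20, -85], "angular": [0, 0, 0]},
    {"grip": 0.8, "xyz": [0, 60, -115], "angular": [0, 0, 0]},
    {"grip": 0.8, "xyz": [0, 110, -130], "angular": [0, 0, 0]}
  ]
}}

```text
time_s: 17.45
tcp_pos: [0.4876, -0.073, 0.1613]
ee_rot: [[0.999, -0.037, 0.008], [-0.037, -0.999, 0.0], [0.008, -0.001, -1.0]]
wrist_force: [1.4, 0.1, -0.5]
gripper_width: 0.802
gripper_force: 0.0
```

{"fn": "move_arm", "kwargs": {
  "series": [
    {"grip": 0.1, "xyz": [0, 50, -40], "angular": [0, 0, 0]},
    {"grip": 0.1, "xyz": [0, 100, -80], "angular": [0, 0, 0]},
    {"grip": 0.1, "xyz": [0, 120, -100], "angular": [0, 0, 0]},
    {"grip": 0.1, "xyz": [0, 120, -100], "angular": [0, 0, 0]}
  ]
}}

```text
time_s: 17.85
tcp_pos: [0.4823, -0.1963, 0.2624]
ee_rot: [[0.999, -0.045, 0.01], [-0.045, -0.999, -0.003], [0.01, 0.003, -1.0]]
wrist_force: [0.1, 0.2, -0.0]
gripper_width: 0.522
gripper_force: 0.0
```

Run:
```python
from h import *
snap('scene','s6');snap('top','t6');S,T=load('s6'),load('t6')
p0=[*jw(0,-120,0)[:2],J[2]]
for thr in(60,75):
  for v in([S],[T],[S,T]): 
    p,f=jfit(p0,v,thr,.018); c,s_=np.cos(-J[2]),np.sin(-J[2]); d=p[:2]-p0[:2]; print(thr,p,f,'local mm',(1e3*np.array([c*d[0]-s_*d[1],s_*d[0]+c*d[1]])).round(1),'dyaw',round(p[2]-J[2],3))
a=cv2.resize(S['img'][150:260,230:360,::-1],(400,338),interpolation=2);b=cv2.resize(T['img'][185:290,180:310,::-1],(400,323),interpolation=2)
W=np.zeros((338,800,3));W[:,:400]=a;W[:323,400:]=b
cv2.imwrite('pics/seat.png',(np.clip((W/255.)**.5,0,1)*255).astype(np.uint8));print(r.sense()['tcp_pos'],r.sense()['gripper_width'])
```

```text
60 [ 0.49038046  0.03835645 -0.0389125 ] -0.730863210271447 local mm [-0.   2.6] dyaw 0.008
60 [ 0.4937925   0.06067039 -0.05811333] -0.3486446371377236 local mm [ 2.3 25.1] dyaw -0.012
60 [ 0.49097378  0.04007981 -0.01113984] -1.0343601279819352 local mm [0.5 4.4] dyaw 0.035
75 [ 0.49352893  0.03531518 -0.04082118] -0.6714464549903266 local mm [ 3.3 -0.3] dyaw 0.006
75 [ 0.49220814  0.05827871 -0.00532099] -0.4586990093788843 local mm [ 0.9 22.6] dyaw 0.041
75 [ 0.4918804   0.03939296 -0.00571659] -1.0673300996945285 local mm [1.4 3.7] dyaw 0.041
[ 0.4807136  -0.19343112  0.25834939] 0.4271581865429379
```

Run:
```python
from h import *
go(jw(0,-76,150),down(-.042-np.pi/2),0)
```

```text
xyz [  -0.6 -273.3  108.4] ang [-0.002 -0.002  1.569] t 17.95 w 0.427 F [ 0.5  0.1 -0.2]
```

{"fn": "move_arm", "kwargs": {
  "series": [
    {"grip": 0, "xyz": [0, 0, 0], "angular": [0, 0, 0.15]},
    {"grip": 0, "xyz": [0, 0, 0], "angular": [0, 0, 0.3]},
    {"grip": 0, "xyz": [0, 0, 0], "angular": [0, 0, 0.45]},
    {"grip": 0, "xyz": [0, -40, 0], "angular": [0, 0, 0.6]},
    {"grip": 0, "xyz": [0, -80, 0], "angular": [0, 0, 0.75]},
    {"grip": 0, "xyz": [0, -120, 20], "angular": [0, 0, 0.9]},
    {"grip": 0, "xyz": [0, -160, 40], "angular": [0, 0, 1.05]},
    {"grip": 0, "xyz": [0, -200, 60], "angular": [0, 0, 1.2]},
    {"grip": 0, "xyz": [0, -230, 80], "angular": [0, 0, 1.35]},
    {"grip": 0, "xyz": [0, -240, 100], "angular": [0, 0, 1.5]}
  ]
}}

```text
time_s: 18.95
tcp_pos: [0.4891, 0.0508, 0.155]
ee_rot: [[0.087, -0.996, -0.002], [-0.996, -0.087, -0.0], [0.0, 0.002, -1.0]]
wrist_force: [0.1, -0.5, 0.6]
gripper_width: 0.009
gripper_force: 0.0
```

Run:
```python
from h import *
s=r.sense();print(s['joints'].round(1));go(jw(0,-76,150),down(-.042-np.pi/2),0);go(jw(0,-76,36),down(-.042-np.pi/2),0)
```

```text
[ 24.9  13.  -23.6  -0.  -53.6 -19.9]
xyz [-28.5  -5.8   5. ] ang [ 0.002 -0.     0.129] t 18.95 w 0.009 F [ 0.1 -0.5  0.6]
xyz [-28.6  -6.  119. ] ang [ 0.002 -0.     0.129] t 18.95 w 0.009 F [ 0.1 -0.5  0.6]
```

{"fn": "move_arm", "kwargs": {
  "series": [
    {"grip": 0, "xyz": [-28, -6, 5], "angular": [0, 0, 0.128]},
    {"grip": 0, "xyz": [-28, -6, 5], "angular": [0, 0, 0.128]},
    {"grip": 0, "xyz": [-28, -6, 40], "angular": [0, 0, 0.128]},
    {"grip": 0, "xyz": [-28, -6, 75], "angular": [0, 0, 0.128]},
    {"grip": 0, "xyz": [-28, -6, 100], "angular": [0, 0, 0.128]},
    {"grip": 0, "xyz": [-28, -6, 116], "angular": [0, 0, 0.128]},
    {"grip": 0, "xyz": [-28, -6, 118], "angular": [0, 0, 0.128]},
    {"grip": 0, "xyz": [-28, -6, 118], "angular": [0, 0, 0.128]}
  ]
}}

```text
time_s: 19.75
tcp_pos: [0.4932, 0.0765, 0.0383]
ee_rot: [[-0.038, -0.999, -0.001], [-0.999, 0.038, -0.0], [0.0, 0.001, -1.0]]
wrist_force: [-1.2, 4.5, -0.9]
gripper_width: 0.008
gripper_force: 2.2
```

{"fn": "move_arm", "kwargs": {
  "series": [
    {"grip": 0, "xyz": [1, 0, 0], "angular": [0, 0, 0]},
    {"grip": 0, "xyz": [2, 0, 0], "angular": [0, 0, 0]},
    {"grip": 0, "xyz": [3, 0, 0], "angular": [0, 0, 0]},
    {"grip": 0, "xyz": [4, 0, 0], "angular": [0, 0, 0]},
    {"grip": 0, "xyz": [4, 0, 0], "angular": [0, 0, 0]}
  ]
}}

```text
time_s: 20.25
tcp_pos: [0.4935, 0.0758, 0.0395]
ee_rot: [[-0.04, -0.999, 0.002], [-0.999, 0.04, 0.006], [-0.006, -0.002, -1.0]]
wrist_force: [-7.5, 20.0, 1.7]
gripper_width: 0.004
gripper_force: 9.9
```

The box stayed put under a 20 N push on its socket side, so it is firmly against the stops. The lever is next.

{"fn": "move_arm", "kwargs": {
  "series": [
    {"grip": 0, "xyz": [-2, 0, 0], "angular": [0, 0, 0]},
    {"grip": 0, "xyz": [-7, 0, 0], "angular": [0, 0, 0]},
    {"grip": 0, "xyz": [-7, 0, -20], "angular": [0, 0, 0]},
    {"grip": 0, "xyz": [-7, 0, -65], "angular": [0, 0, 0]},
    {"grip": 0, "xyz": [-7, 0, -110], "angular": [0, 0, 0]},
    {"grip": 0, "xyz": [-7, 0, -155], "angular": [0, 0, 0]},
    {"grip": 0, "xyz": [-7, 0, -200], "angular": [0, 0, 0]},
    {"grip": 0, "xyz": [-7, 0, -230], "angular": [0, 0, 0]},
    {"grip": 0, "xyz": [-30, 0, -240], "angular": [0, 0, 0]},
    {"grip": 0, "xyz": [-60, 0, -240], "angular": [0, 0, 0]}
  ]
}}

```text
time_s: 21.25
tcp_pos: [0.4968, 0.1312, 0.2821]
ee_rot: [[-0.042, -0.999, 0.005], [-0.999, 0.042, 0.002], [-0.002, -0.005, -1.0]]
wrist_force: [-0.4, -0.2, -1.0]
gripper_width: 0.004
gripper_force: 0.0
```

```bash
sed -i 's/^J=.*/J=np.array([.4965,.1570,-.0425])/' h.py
python3 - <<'E'
from h import *
snap('scene','s7');d=load('s7');print(jw(0,-120,0))
go(jw(0,86,270),down(J[2]-np.pi/2),0)
# lever line & brightness check in scene: project sleeve centre points, open lever
P=[jw(0,80+q*np.cos(1.12),87+q*np.sin(1.12)) for q in (60,80,100,120,130)];uv=proj(d,P);g=d['img'].max(2)
for k,(u,v) in enumerate(uv): print((round(u,1),round(v,1)),g[int(round(v)),int(round(u))-5:int(round(u))+6])
E
```

```text
[0.49140154 0.03710836 0.        ]
xyz [-108.1    1.    10.7] ang [-0.004  0.002  0.004] t 21.3 w 0.003 F [0.3 1.6 0.6]
(np.float64(332.7), np.float64(164.6)) [156  93  37  23  20  12  20  20 135 154 155]
(np.float64(335.1), np.float64(159.2)) [156 135  56  17  16  18  16  20  42 143 156]
(np.float64(337.5), np.float64(153.8)) [155 157  73  29  17  24  25  19  16 139 154]
(np.float64(339.9), np.float64(148.3)) [156 133  57  20  23  22  22  70 151 155 157]
(np.float64(341.1), np.float64(145.5)) [157 156 157 158 155 156 156 156 155 155 155]
```

{"fn": "move_arm", "kwargs": {
  "series": [
    {"grip": 0, "xyz": [-50, 1, 5], "angular": [-0.004, 0.002, 0.004]},
    {"grip": 0, "xyz": [-90, 1, 10], "angular": [-0.004, 0.002, 0.004]},
    {"grip": 0, "xyz": [-108, 1, 11], "angular": [-0.004, 0.002, 0.004]},
    {"grip": 0, "xyz": [-108, 1, 11], "angular": [-0.004, 0.002, 0.004]},
    {"grip": 0, "xyz": [-108, 1, 40], "angular": [-0.004, 0.002, 0.004]},
    {"grip": 0, "xyz": [-108, 1, 75], "angular": [-0.004, 0.002, 0.004]},
    {"grip": 0, "xyz": [-108, 1, 95], "angular": [-0.004, 0.002, 0.004]},
    {"grip": 0, "xyz": [-108, 1, 102], "angular": [-0.004, 0.002, 0.004]},
    {"grip": 0, "xyz": [-108, 1, 102], "angular": [-0.004, 0.002, 0.004]}
  ]
}}

```text
time_s: 22.2
tcp_pos: [0.4995, 0.2384, 0.1767]
ee_rot: [[-0.044, -0.999, -0.005], [-0.999, 0.044, -0.003], [0.004, 0.005, -1.0]]
wrist_force: [-0.8, 0.1, -0.0]
gripper_width: 0.002
gripper_force: 0.0
```

Run:
```python
from h import *
s=r.sense();print(s['tcp_pos'],s['wrist_force'])
R=s['ee_rot'];rr=95
for a in (64,58,52,46,40,34,28,22,16,10,5,2,0,-1.5):
    f=np.radians(a);y=80+rr*np.cos(f)-9*np.sin(f)-9.5;z=87+rr*np.sin(f)+9*np.cos(f)+4.5
    print(a,(R.T@(jw(0,y,z)-s['tcp_pos'])*1e3).round(0))
```

```text
[0.4995268  0.23844688 0.17669926] [-0.84201971  0.05618137 -0.0485739 ]
64 [-23.  -0.  -4.]
58 [-32.  -0.  -0.]
52 [-40.  -0.   5.]
46 [-49.  -0.  10.]
40 [-56.  -0.  17.]
34 [-63.  -0.  24.]
28 [-69.  -0.  32.]
22 [-74.  -0.  41.]
16 [-78.  -1.  50.]
10 [-81.  -1.  60.]
5 [-83.  -1.  68.]
2 [-84.  -1.  73.]
0 [-84.  -1.  76.]
-1.5 [-84.  -1.  78.]
```

First part of the sweep, taking the lever down to about 34° above level (still below the spring zone).

{"fn": "move_arm", "kwargs": {
  "series": [
    {"grip": 0, "xyz": [-12, 0, -4], "angular": [0, 0, 0]},
    {"grip": 0, "xyz": [-23, 0, -4], "angular": [0, 0, 0]},
    {"grip": 0, "xyz": [-32, 0, 0], "angular": [0, 0, 0]},
    {"grip": 0, "xyz": [-40, 0, 5], "angular": [0, 0, 0]},
    {"grip": 0, "xyz": [-49, 0, 10], "angular": [0, 0, 0]},
    {"grip": 0, "xyz": [-56, 0, 17], "angular": [0, 0, 0]},
    {"grip": 0, "xyz": [-63, 0, 24], "angular": [0, 0, 0]}
  ]
}}

```text
time_s: 22.9
tcp_pos: [0.5024, 0.3038, 0.1524]
ee_rot: [[-0.043, -0.999, -0.003], [-0.999, 0.043, -0.001], [0.001, 0.003, -1.0]]
wrist_force: [1.3, -0.7, 1.9]
gripper_width: 0.007
gripper_force: 0.9
```

```bash
cat >> h.py <<'E'
def lev(f):
    d=load(f);g=d['img'].max(2).astype(int);o=[]
    for a in range(-6,70,4):
        P=[jw(0,80+q*np.cos(np.radians(a)),87+q*np.sin(np.radians(a))) for q in range(60,122,6)]
        o.append((a,int(np.mean([g[int(round(v)),int(round(u))] for u,v in proj(d,P)]))))
    print(o)
E
python3 - <<'E'
from h import *
s=r.sense();print(s['tcp_pos'],s['wrist_force'],s['moment'])
snap('scene','s8');lev('s7');lev('s8')
E
```

```text
[0.50244342 0.30376455 0.15237917] [ 1.31899223 -0.70956852  1.87818584] [-0.15836351 -0.41537965 -0.02775178]
[(-6, 156), (-2, 156), (2, 156), (6, 155), (10, 155), (14, 156), (18, 155), (22, 156), (26, 156), (30, 156), (34, 156), (38, 156), (42, 155), (46, 153), (50, 119), (54, 59), (58, 21), (62, 18), (66, 18)]
[(-6, 153), (-2, 154), (2, 153), (6, 153), (10, 153), (14, 150), (18, 130), (22, 89), (26, 28), (30, 16), (34, 19), (38, 15), (42, 18), (46, 19), (50, 32), (54, 59), (58, 70), (62, 90), (66, 109)]
```

{"fn": "move_arm", "kwargs": {
  "series": [
    {"grip": 0, "xyz": [-6, 0, 8], "angular": [0, 0, 0]},
    {"grip": 0, "xyz": [-11, 0, 17], "angular": [0, 0, 0]},
    {"grip": 0, "xyz": [-15, 0, 26], "angular": [0, 0, 0]},
    {"grip": 0, "xyz": [-18, 0, 36], "angular": [0, 0, 0]},
    {"grip": 0, "xyz": [-20, 0, 44], "angular": [0, 0, 0]},
    {"grip": 0, "xyz": [-21, 0, 49], "angular": [0, 0, 0]},
    {"grip": 0, "xyz": [-21, 0, 52], "angular": [0, 0, 0]},
    {"grip": 0, "xyz": [-21, 0, 54], "angular": [0, 0, 0]},
    {"grip": 0, "xyz": [-21, 0, 54], "angular": [0, 0, 0]}
  ]
}}

```text
time_s: 23.85
tcp_pos: [0.5028, 0.3232, 0.0982]
ee_rot: [[-0.044, -0.999, -0.005], [-0.999, 0.044, -0.003], [0.003, 0.005, -1.0]]
wrist_force: [-0.3, -0.2, 0.4]
gripper_width: 0.004
gripper_force: 0.0
```

Run:
```python
from h import *
s=r.sense();print(s['tcp_pos'],s['wrist_force'],s['moment'])
snap('scene','s9');lev('s9')
```

```text
[0.50277536 0.32315674 0.09822933] [-0.31243451 -0.23276274  0.40125026] [ 0.122611   -0.04820998 -0.00679605]
[(-6, 18), (-2, 18), (2, 20), (6, 26), (10, 40), (14, 30), (18, 32), (22, 41), (26, 47), (30, 48), (34, 50), (38, 55), (42, 62), (46, 65), (50, 72), (54, 80), (58, 91), (62, 94), (66, 93)]
```

{"fn": "move_arm", "kwargs": {
  "series": [
    {"grip": 0, "xyz": [0, 0, -30], "angular": [0, 0, 0]},
    {"grip": 0, "xyz": [0, 0, -75], "angular": [0, 0, 0]},
    {"grip": 0, "xyz": [0, 0, -120], "angular": [0, 0, 0]},
    {"grip": 0, "xyz": [-40, 0, -160], "angular": [0, 0, 0]},
    {"grip": 0, "xyz": [-90, 0, -180], "angular": [0, 0, 0]},
    {"grip": 0, "xyz": [-140, 0, -190], "angular": [0, 0, 0]},
    {"grip": 0, "xyz": [-190, 0, -190], "angular": [0, 0, 0]},
    {"grip": 0, "xyz": [-220, 0, -190], "angular": [0, 0, 0]},
    {"grip": 0, "xyz": [-220, 0, -190], "angular": [0, 0, 0]}
  ]
}}

```text
time_s: 24.8
tcp_pos: [0.5122, 0.548, 0.2838]
ee_rot: [[-0.04, -0.999, -0.007], [-0.999, 0.04, -0.004], [0.005, 0.006, -1.0]]
wrist_force: [-0.3, -0.3, -0.8]
gripper_width: 0.007
gripper_force: 0.0
```

Run:
```python
from h import *
snap('scene','s10');snap('top','t10');S,T=load('s10'),load('t10');lev('s10')
B=load('s7')['img'].max(2).astype(int); g=S['img'].max(2).astype(int)
def val(d,P): u,v=proj(d,[P])[0];return d['img'].max(2)[int(round(v)),int(round(u))]
print('arm open pos', [val(S,jw(0,5,z)) for z in(150,170,190)], 'before',[val(load('s7'),jw(0,5,z)) for z in(150,170,190)])
print('pad', [val(S,jw(0,-120+k,60)) for k in(0,20,40)],[val(T,jw(0,-120+k,60)) for k in(0,20,40)])
p0=[*jw(0,-120,0)[:2],J[2]]
for v in([S],[T]):
  for thr in(60,75): print(p0,*jfit(p0,v,thr,.018))
s=r.sense();print(s['tcp_pos'],s['wrist_force'],s['time_s'])
```

```text
[(-6, 20), (-2, 21), (2, 24), (6, 30), (10, 64), (14, 105), (18, 137), (22, 148), (26, 143), (30, 140), (34, 136), (38, 135), (42, 131), (46, 130), (50, 127), (54, 127), (58, 126), (62, 125), (66, 121)]
arm open pos [np.uint8(137), np.uint8(150), np.uint8(150)] before [np.uint8(80), np.uint8(156), np.uint8(18)]
pad [np.uint8(37), np.uint8(76), np.uint8(91)] [np.uint8(68), np.uint8(110), np.uint8(102)]
[np.float64(0.49140153517384805), np.float64(0.037108358688286824), np.float64(-0.0425)] [ 0.49198396  0.03916392 -0.06987307] -0.7059122265013331
[np.float64(0.49140153517384805), np.float64(0.037108358688286824), np.float64(-0.0425)] [ 0.49427994  0.03637242 -0.05702463] -0.6416468331497993
[np.float64(0.49140153517384805), np.float64(0.037108358688286824), np.float64(-0.0425)] [ 0.49113481  0.03763836 -0.05350282] -0.8818270481144344
[np.float64(0.49140153517384805), np.float64(0.037108358688286824), np.float64(-0.0425)] [ 0.49127727  0.03774201 -0.04361021] -0.9165774128287516
[0.51303228 0.54409498 0.28619946] [ 0.10816602 -0.40300431 -0.04489037] 24.9
```

Run:
```python
from h import *
print(r.finish_job())
```

```text
the job is handed in; nothing more can be done
None
```

The long box is seated flat against both stops, sockets toward the clamp. The lever stayed level after I let go, so I take the clamp as snapped closed with its pad on the lid. I handed the job in at about 25 s, and the last checks were made by image code because my 10 pictures were used up.

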